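# Tighten a sample jar to its click

## Task

Put the tall sample jar, square foot first, fully down into the square pocket of the metal nest, which keeps it from spinning. Then tighten its ribbed cap clockwise until the torque-limiting ratchet clicks and slips: one click is enough, two at the most, since more wears it out. Set the jar in gently, leave it standing in the nest, and leave everything else where it is.

Things in the scene. Friction and masses are not known exactly. Their poses are not given: they have to be found in the camera images.
- jar_cap (a point): The tall sample jar to be handled: white plastic, 112 mm tall, loose, upright, about 0.25 kg. Square foot 40 x 40 x 12 mm, round body 30 mm across, on top a round ribbed cap 40 mm across and 30 mm high, the place to grip. The point is the cap's centre, on the jar's axis, 97 mm above the foot's underside; z up, x and y square to the foot's sides (it does not turn with the cap).
- nest_floor (a point): The nest: a fixed aluminium block 100 x 100 x 30 mm with a square pocket 42.2 mm wide and 14 mm deep, mouth chamfered 1 mm. The point is the centre of the pocket's floor, 16 mm above the table; z up, x and y along the pocket's sides. The foot fits in any quarter turn; seated, jar_cap is 97 mm above this point.
- collar_pip (a point): Dark pip on the edge of the thin grey collar (33 mm across) just under the cap, 16.5 mm from the jar's axis, 79 mm above the foot's underside. At the start it stands over the dark line on the body (x side of jar_cap). The cap turns on the collar at about 0.03 N m for 30 to 140 degrees until home; then the collar slips round the neck when the torque passes about 0.3 N m, which then drops off as it jumps on 45 degrees: one click.
- short_jar_mid (a point): A bystander: the short sample jar, 58 mm tall, square foot, smooth cap. The point is its centre, half-way up. Not to be disturbed.
- spatula: A bystander: steel spatula with a black handle, 190 mm long, lying flat on the table along its x axis; origin on its underside near the middle. Not to be disturbed.
- beaker: A bystander: glass beaker 68 mm across, 85 mm tall, standing; origin at the centre of its underside.
- amber_bottle: A bystander: amber glass bottle 64 mm across, 140 mm tall, standing; origin at the centre of its underside.

How it is judged:
By the outcome, as a careful person would: the job done as asked, in the order asked, and still so for the second after the job is handed in, with the robot touching nothing.
It also fails if it takes over 61 s, if anything falls off the work surface, if the arm or the gripper's body presses on something with over 40 N, if the wrist force passes 120 N, or if a joint passes its speed limit or range.

## Robot

A 7-joint arm with a two-finger parallel gripper is mounted at the origin on the work surface. World frame = base frame: x ahead of the robot, y to its left, z up, the work surface at z = 0. Lengths are in m, angles in rad, forces in N, time in s.
With the tool pointing down it reaches from about 0.35 to 0.9 m from the base axis. Payload 19.9 kg.
Tool frame: the origin (TCP) lies on the front face of the gripper's body, between the roots of the fingers; the fingertips stand 73 mm ahead of it and the grasp point (between the pads) lies 54 mm ahead of it; z points along the fingers, y is the line along which they close (so a half turn about z gives the same grasp; the last joint's range is limited). The gripper opens to 85 mm and grips with 20 to 120 N. Pads are 22 mm wide; open, the fingers measure 114 mm over their backs; the gripper's body (76 mm by 85 mm) begins 54 mm behind the grasp point. The pads swing forward as they close: fully open they stand 13 mm farther back than shut.
Start: joints at [1.159, 0.417, -0.01, 1.614, 0.005, 1.111, -0.053], TCP at [0.226, -0.583, 0.304] pointing down, gripper open.
Joint ranges: [-2.81, 2.81], [-0.39, 2.02], [-1.27, 1.25], [0.06, 2.57], [-1.19, 4.33], [0.19, 2], [-2.82, 2.82]. Speed limits (rad/s): [1.89, 1.89, 2.39, 2.39, 3.01, 3.01, 3.01].

## Interface

Orientations are given as a rotation vector (axis times angle).
In Python, from workcell import manip, camera, camera_model, workorder gives the robot as it stands.
- The arm moves only by the shell command python3 -m inch 'ROWS' [FORCE]. ROWS is JSON, a list of rows, each a list of 5 numbers: the gripper command: -1 is fully open, 1 is shut, values between are in proportion, then the shift along the tool's x, y, z each as a share of 30 mm, from -1 to 1, then the turn about the tool's z as a share of 4 degrees, from -1 to 1. A call has 1 to 20 rows; each row shifts and turns the commanded pose from where the row before left it, along the tool's axes as they then stand; what a row does not reach is not made up. A row lasts 1/12 s, in which the tool goes at most 41.7 mm and 7.16 degrees, less where a joint would pass 70% of its speed; a pose out of reach is approached as far as the arm can. A call with a number of a shift or a turn outside -1 to 1 is refused whole. A call with a gripper value outside its range is refused whole. The fingers move at their own pace and stop on an object; FORCE is the grip in N (left out, the last holds). Time passes only in rows, so rows that do not move let the fingers close. It gives the time, the measured TCP pose, the force, the opening and the grip force at its end, in the units of the state.
- manip.get_obs(): the state, without advancing time (a new reading comes with each control period).
- camera(name): name is "side" or "top"; returns (picture, depth): 420x560x3 uint8, blue, green, red; 420x560 float32, m along the optical axis (not along the pixel's ray), 0 where there is no reading.
- camera_model(name): a dict with "fx", "fy", "cx", "cy" (pixels), "k1" (the pictures are not rectified: a ray, as slopes to the right and down, at radius r is drawn at 1 + k1 r^2 times it, then the intrinsics apply), "cam_to_world" (4x4, takes a point from camera to world coordinates). Camera axes: x right, y down, z forward; pixel columns grow to the right and rows downward; lengths in m; the calibration is good to about 2 mm. A picture is of the moment at which its call begins. camera_model takes no time and is no camera call.
- workorder.job_done(): hands the job in; it is judged then, once.
The state is a dict: "t": time; "q": joint angles; "joint_vel": joint speeds; "joint_efforts": joint torques, N m; "ee_pos": TCP position; "tool_rot": TCP orientation; "wrist_force": force on the tool from outside, world axes, zero at the start; "wrist_torque": the same for the moment, N m; "finger_gap": opening from 0.0 (shut) to 1.0 (fully open); "gripper_force": force on a finger pad.
Only numpy, scipy, OpenCV 4.12 (cv2) and the standard library are available. Lean on these libraries where they do the work, as an engineer would, in place of code of your own. Each camera call takes 0.05 s, during which the arm holds its last target. There are 200 camera calls.

## Working session

There is one attempt and no reset: what is moved stays moved. The work goes in short steps, Python scripts to look and compute and a shell command to move; the robot and the scene stay as the last step left them, time stands still between calls to the robot, and variables do not carry over. Pictures are saved under pics/ and viewed, at most 10 in all, crops included, and the job is handed in when it is done.

```bash
ls; mkdir -p pics; python3 - <<'E'
from workcell import manip,camera,camera_model
import cv2,numpy as np
for n in("side","top"):
    p,d=camera(n);cv2.imwrite(f"pics/{n}0.png",p);np.save(f"pics/{n}0.npy",d)
    m=camera_model(n);print(n,{k:np.round(v,4).tolist() for k,v in m.items()})
o=manip.get_obs();print({k:np.round(v,3).tolist() for k,v in o.items()})
E
```

```text
pics
side {'fx': 423.6599, 'fy': 423.6599, 'cx': 282.6506, 'cy': 213.2452, 'k1': 0.036, 'cam_to_world': [[-0.9099, -0.183, 0.3722, 0.21], [-0.4142, 0.4469, -0.7929, 0.7537], [-0.0212, -0.8756, -0.4825, 0.6142], [0.0, 0.0, 0.0, 1.0]]}
top {'fx': 516.4813, 'fy': 516.4813, 'cx': 290.7017, 'cy': 215.0538, 'k1': 0.0467, 'cam_to_world': [[0.0144, -0.9909, 0.1335, 0.4112], [-0.9999, -0.0132, 0.0102, -0.0798], [-0.0083, -0.1337, -0.991, 1.2736], [0.0, 0.0, 0.0, 1.0]]}
{'t': 0.1, 'q': [1.16, 0.418, -0.01, 1.614, 0.005, 1.111, -0.053], 'joint_vel': [-0.001, -0.0, 0.0, -0.003, -0.001, -0.002, -0.001], 'joint_efforts': [0.001, -86.583, 0.68, -43.564, 0.019, 0.005, -0.0], 'ee_pos': [0.226, -0.583, 0.303], 'tool_rot': [-3.087, -0.577, 0.0], 'wrist_force': [0.632, -0.213, 0.158], 'wrist_torque': [0.021, 0.015, -0.01], 'gripper_force': 0.0, 'finger_gap': 1.0}
```

View pics/top0.png

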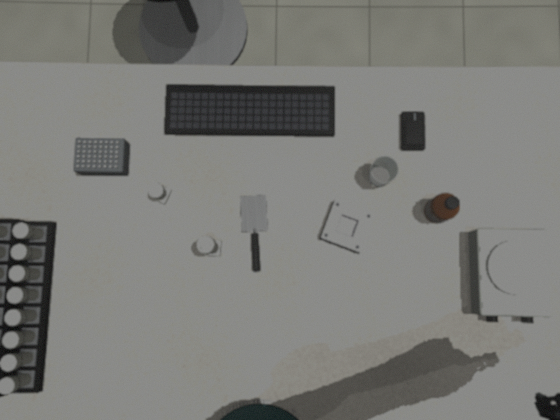

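View pics/side0.png

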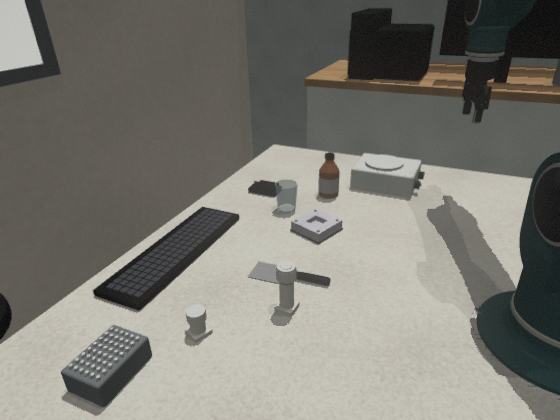

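The top view shows the tall jar's cap at (207,245), the nest at (346,226), the short jar at (157,192), the spatula at (254,230), the beaker at (380,172) and the bottle at (443,207). In the side view the tall jar's cap is at (286,270) and the nest is at (317,224).

```bash
cat > h.py <<'E'
import cv2,numpy as np
from workcell import manip,camera,camera_model
from scipy.spatial.transform import Rotation as R
def ray(n,uv):
    m=camera_model(n);K=np.array([[m['fx'],0,m['cx']],[0,m['fy'],m['cy']],[0,0,1]])
    s=cv2.undistortPoints(np.float64(uv).reshape(-1,1,2),K,np.array([m['k1'],0,0,0.]))[:,0]
    T=np.array(m['cam_to_world']);return T[:3,3],np.c_[s,np.ones(len(s))]@T[:3,:3].T
def onz(n,uv,z):
    o,d=ray(n,uv);return o+d*((z-o[2])/d[:,2])[:,None]
def cross(ua,ub):
    (o,d),(p,e)=ray('top',[ua]),ray('side',[ub])
    k=np.linalg.lstsq(np.c_[d[0],-e[0]],p-o,rcond=None)[0];a,b=o+k[0]*d[0],p+k[1]*e[0];return (a+b)/2,a-b
def tool():
    o=manip.get_obs();r=R.from_rotvec(o['tool_rot']).as_matrix();return np.array(o['ee_pos']),r,o
E
python3 - <<'E'
from h import *
t=cv2.imread('pics/top0.png');s=cv2.imread('pics/side0.png')
a=cv2.resize(t[220:270,180:230],(400,400),interpolation=2);b=cv2.resize(t[190:260,310:380],(400,400),interpolation=2)
cv2.imwrite('pics/c1.png',np.hstack([a,b]))
a=cv2.resize(s[255:320,260:325],(400,400),interpolation=2);b=cv2.resize(s[200:250,285:350],(400,308),interpolation=2)
cv2.imwrite('pics/c2.png',np.hstack([a,np.vstack([b,np.zeros((92,400,3),np.uint8)])]))
print(onz('top',[(207,245)],.112),onz('top',[(346,226)],.03),onz('top',[(157,192)],.058))
print(cross((207,245),(286,267)))
E
```

```text
[[0.4971176  0.11966337 0.112     ]] [[ 0.55377798 -0.2011427   0.03      ]] [[0.62621023 0.25264751 0.058     ]]
(array([0.49970038, 0.1213719 , 0.10683375]), array([-0.00435741, -0.00154231, -0.00058727]))
```

View pics/c1.png

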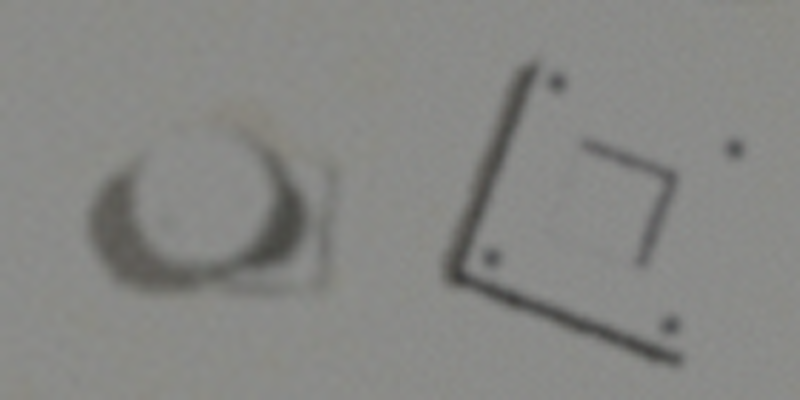

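View pics/c2.png

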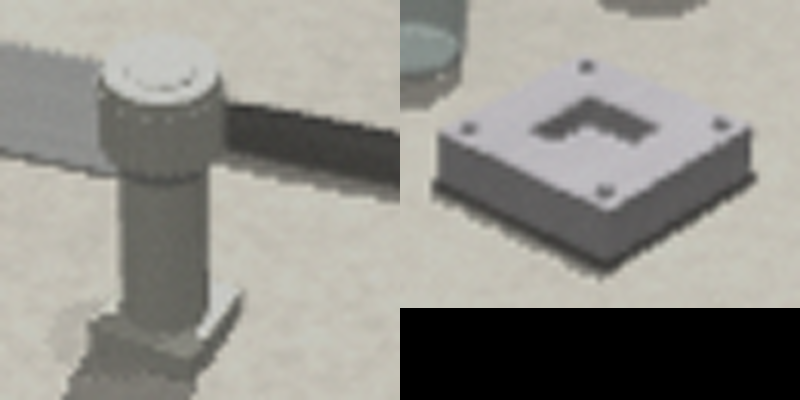

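The crops are clear. In the top crop the nest screw holes are at (558,83), (735,149), (490,258) and (670,325). In the side crop they are at (587,66), (721,124), (605,191) and (468,128). The foot edges are visible in both crops.

```bash
python3 - <<'E'
from h import *
def tr(x,x0,y0,s): return (np.array(x)-[x0[0],0]+.5)*s-.5+[x0[1],y0]
T=tr([(558,83),(735,149),(670,325),(490,258)],(400,310),190,.175)
S=tr([(587,66),(721,124),(605,191),(468,128)],(400,285),200,.1625)
for n,p in(('top',T),('side',S)):
    w=onz(n,p,.03);e=np.roll(w,-1,0)-w
    print(n,'nest',w.mean(0).round(4),'ang',(np.degrees(np.arctan2(e[:,1],e[:,0]))%90).round(1),np.linalg.norm(e,axis=1).round(3))
F=onz('top',tr([(331,165),(322,290),(225,286),(322,292)],(0,180),220,.125),.012)
for i in(0,2): print('foot top',np.degrees(np.arctan2(*(F[i+1]-F[i])[1::-1]))%90,F[i:i+2].round(3).tolist())
G=onz('side',tr([(90,330),(190,352),(192,350),(242,290)],(0,260),255,.1625),.012)
for i in(0,2): print('foot side',np.degrees(np.arctan2(*(G[i+1]-G[i])[1::-1]))%90,np.linalg.norm(G[i+1]-G[i]),G[i:i+2].round(3).tolist())
print('cap top',onz('top',tr([(205,196)],(0,180),220,.125),.112),'side',onz('side',tr([(160,72)],(0,260),255,.1625),.112))
p,r,o=tool();print(p,r.round(3))
print('beaker,bottle',onz('top',[(380,175),(450,203)],.085))
E
```

```text
top nest [ 0.5558 -0.2033  0.03  ] ang [70.  69.7 70.2 69.2] [0.08  0.08  0.081 0.08 ]
side nest [ 0.5583 -0.2061  0.03  ] ang [69.2 69.5 69.9 69. ] [0.08  0.079 0.081 0.08 ]
foot top 87.79655161814296 [[0.517, 0.103, 0.012], [0.479, 0.105, 0.012]]
foot top 87.2089341261604 [[0.479, 0.134, 0.012], [0.478, 0.105, 0.012]]
foot side 5.441180758198755 0.03577305386252213 [[0.52, 0.146, 0.012], [0.485, 0.142, 0.012]]
foot side 83.59546383024826 0.03472749752043044 [[0.484, 0.141, 0.012], [0.481, 0.107, 0.012]]
cap top [[0.49917755 0.12381921 0.112     ]] side [[0.50083328 0.12632895 0.112     ]]
[ 0.22579129 -0.58253335  0.303305  ] [[ 0.932  0.361 -0.001]
 [ 0.361 -0.932  0.001]
 [-0.    -0.001 -1.   ]]
beaker,bottle [[ 0.66862664 -0.2750755   0.085     ]
 [ 0.60434586 -0.43562374  0.085     ]]
```

```bash
python3 -m inch '[[-1,0.43,-0.47,0,0],[-1,0.87,-0.96,0,0],[-1,0.87,-0.96,0,0],[-1,0.87,-0.96,0,0],[-1,0.87,-0.96,0,0],[-1,0.87,-0.96,0,0],[-1,0.87,-0.96,0,0],[-1,0.87,-0.96,0,0],[-1,0.87,-0.96,0,0],[-1,0.87,-0.96,0,0],[-1,0.87,-0.96,0,0],[-1,0.87,-0.96,0,0],[-1,0.87,-0.96,0,0],[-1,0.87,-0.96,0,0],[-1,0.87,-0.96,0,0],[-1,0.87,-0.96,0,0],[-1,0.87,-0.96,0,0],[-1,0.87,-0.96,0,0],[-1,0.87,-0.96,0,0],[-1,0.87,-0.96,0,0]]'
python3 -m inch '[[-1,0,0,0,-1],[-1,0,0,0,-1],[-1,0,0,0,-1],[-1,0,0,0,-1],[-1,0,0,0,-1],[-1,0,0,0,-1],[-1,0,0,0,-1],[-1,0,0,0,-1],[-1,0,0,0,-1],[-1,0,0,0,-1],[-1,0,0,0,-1],[-1,0,0,0,-1],[-1,0,0,0,-1],[-1,0,0,0,-1],[-1,0,0,0,-1],[-1,0,0,0,-1],[-1,0,0,0,-1],[-1,0,0,0,-1],[-1,0,0,0,-1],[-1,0,0,0,-1]]'
python3 -c "
from h import *
p,r,o=tool();print(p,r.round(3),o['q'])"
```

```text
t: 1.77
ee_pos: [0.4977, 0.1263, 0.3038]
tool_rot: [3.088, 0.577, -0.0]
wrist_force: [0.8, -0.4, 0.6]
finger_gap: 0.999
gripper_force: 0.0
t: 3.43
ee_pos: [0.4973, 0.1244, 0.3037]
tool_rot: [-1.99, -2.43, 0.001]
wrist_force: [0.7, -0.1, -0.1]
finger_gap: 0.998
gripper_force: 0.0
[0.49731869 0.12440273 0.30370308] [[-0.197  0.98  -0.   ]
 [ 0.98   0.197 -0.   ]
 [ 0.    -0.    -1.   ]] [ 0.38823236  0.30953409 -0.82218076  1.8689496   0.25665333  1.07286576
 -0.3357954 ]
```

```bash
python3 -m inch '[[-1,0,0,0,-1],[-1,0,0,0,-1],[-1,0,0,0,-1],[-1,0,0,0,-1],[-1,0,0,0,-1],[-1,0,0,0,-1],[-1,0,0,0,-1],[-1,0,0,0,-1],[-1,0,0,0,-1],[-1,0,0,0,-1],[-1,0,0,0,-1],[-1,0,0,0,-1],[-1,0,0,0,-1],[-1,0,0,0,-1],[-1,0,0,0,-1],[-1,0,0,0,-1],[-1,0,0,0,-1],[-1,0,0,0,-1],[-1,0,0,0,-1],[-1,0,0,0,-1]]' >/dev/null
python3 -m inch '[[-1,0,0,0,-1],[-1,0,0,0,-1],[-1,0,0,0,-1],[-1,0,0,0,-1],[-1,0,0,0,-1],[-1,0,0,0,-1],[-1,0,0,0,0]]'
python3 - <<'E'
from h import *
p,r,o=tool();print(p,r.round(3),o['q'])
w=np.array([.500,.125,.097+.054])-p
print('rows units',(r.T@w/.03).round(2))
p,d=camera('side');cv2.imwrite('pics/s1.png',cv2.resize(p[150:320,180:400],(770,595),interpolation=2))
E
```

```text
t: 5.68
ee_pos: [0.4973, 0.1244, 0.3036]
tool_rot: [0.69, -3.064, -0.0]
wrist_force: [-0.8, -0.1, 0.0]
finger_gap: 1.0
gripper_force: 0.0
[0.49732351 0.1243654  0.30360683] [[-0.903 -0.429 -0.001]
 [-0.429  0.903  0.   ]
 [ 0.001  0.    -1.   ]] [ 0.64445134  0.45672807 -1.19611614  1.8630262   0.46688207  1.14533187
  1.29516076]
rows units [-0.09 -0.02  5.09]
```

View pics/s1.png

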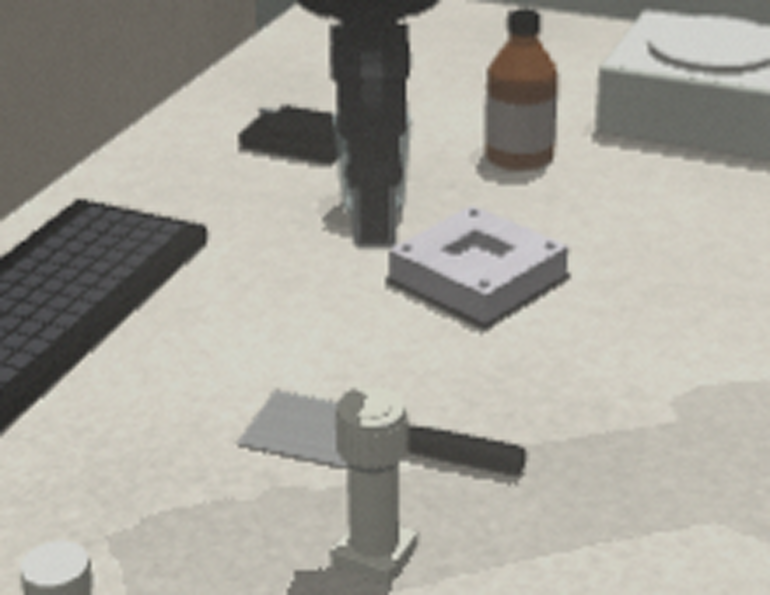

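The side view shows the open fingers above and behind the jar, whose cap is at about (372,430) in the crop. Nothing has been disturbed, so I'm descending.

```bash
python3 -m inch '[[-1,-0.09,-0.02,0.7,0],[-1,0,0,1,0],[-1,0,0,1,0],[-1,0,0,1,0],[-1,0,0,0.7,0],[-1,0,0,0.5,0],[-1,0,0,0.2,0],[-1,0,0,0,0],[-1,0,0,0,0]]' 50
python3 - <<'E'
from h import *
a,d=camera('side');b,d=camera('top')
cv2.imwrite('pics/s2.png',np.hstack([cv2.resize(a[230:310,250:330],(390,390),interpolation=2),cv2.resize(b[210:280,170:240],(390,390),interpolation=2)]))
E
```

```text
t: 6.48
ee_pos: [0.5003, 0.1254, 0.1515]
tool_rot: [-0.684, 3.066, 0.0]
wrist_force: [0.7, -0.2, -0.2]
finger_gap: 1.001
gripper_force: 0.0
```

View pics/s2.png

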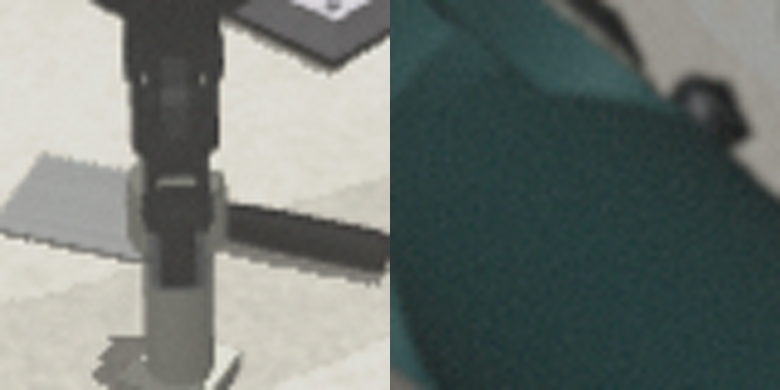

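The side view shows the near finger at crop x of about 178, centred on the cap (127 to 227). I'm closing now.

```bash
python3 -m inch '[[1,0,0,0,0],[1,0,0,0,0],[1,0,0,0,0],[1,0,0,0,0],[1,0,0,0,0],[1,0,0,0,0],[1,0,0,0,0],[1,0,0,0,0],[1,0,0,0,0],[1,0,0,0,0]]' 50
python3 -m inch '[[1,0,0,-0.1,0],[1,0,0,-0.3,0],[1,0,0,-0.6,0],[1,0,0,-0.8,0],[1,0,0,-0.5,0],[1,0,0,-0.2,0],[1,0,0,0,0],[1,0,0,0,0]]'
python3 - <<'E'
from h import *
p,r,o=tool();print(p,r.round(3),o['q'])
# move grasp axis by averaged jar->nest offset
print('units',(r.T@(np.array([.557,-.2047,p[2]])-p)/.03).round(2))
E
```

```text
t: 7.42
ee_pos: [0.5004, 0.1251, 0.1513]
tool_rot: [-0.684, 3.065, -0.0]
wrist_force: [-0.1, -1.2, 6.0]
finger_gap: 0.458
gripper_force: 49.5
t: 8.08
ee_pos: [0.5, 0.1247, 0.2255]
tool_rot: [0.684, -3.066, 0.001]
wrist_force: [0.7, -0.0, -3.1]
finger_gap: 0.46
gripper_force: 50.7
[0.50002224 0.12473549 0.2254529 ] [[-0.905 -0.425 -0.   ]
 [-0.425  0.905 -0.   ]
 [ 0.    -0.    -1.   ]] [ 0.55165133  0.55421235 -1.09366444  1.93278244  0.58272716  1.01595792
  1.2026523 ]
units [  2.95 -10.75   0.  ]
```

```bash
python3 -m inch '[[1,0.08,-0.3,0,0],[1,0.16,-0.6,0,0],[1,0.25,-0.9,0,0],[1,0.25,-0.9,0,0],[1,0.25,-0.9,0,0],[1,0.25,-0.9,0,0],[1,0.25,-0.9,0,0],[1,0.25,-0.9,0,0],[1,0.25,-0.9,0,0],[1,0.25,-0.9,0,0],[1,0.25,-0.9,0,0],[1,0.25,-0.9,0,0],[1,0.13,-0.5,0,0],[1,0.08,-0.25,0,0],[1,0,0,0,0.8],[1,0,0,0,0.9],[1,0,0,0,1],[1,0,0,0,0.9],[1,0,0,0,0.8],[1,0,0,0,0]]'
python3 - <<'E'
from h import *
a,d=camera('side');b,d=camera('top')
p,r,o=tool();print(p,r.round(3),o['q'])
cv2.imwrite('pics/s3raw.png',a);cv2.imwrite('pics/s3.png',np.hstack([cv2.resize(a[160:245,275:360],(595,595),interpolation=2)]))
E
```

```text
t: 9.75
ee_pos: [0.5558, -0.2007, 0.2255]
tool_rot: [0.206, -3.134, -0.001]
wrist_force: [0.3, -0.3, -2.0]
finger_gap: 0.45
gripper_force: 50.6
[ 0.55588358 -0.20101561  0.22557665] [[-0.991 -0.135 -0.001]
 [-0.135  0.991  0.   ]
 [ 0.001  0.    -1.   ]] [ 0.99544383  0.63928204 -0.96747069  1.74847214  0.59199662  1.07631602
  1.53114001]
```

View pics/s3.png

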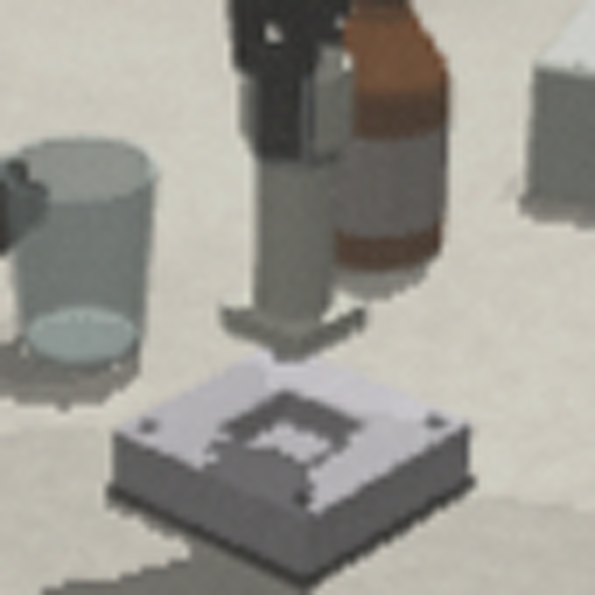

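In the side crop the jar hangs over the nest, with the foot's lower front corner at (290,360), its left corner at (222,320) and its right corner at (365,320). I'll fit lines to the foot's lower edges using depth segmentation.

```bash
python3 - <<'E'
from h import *
a,d=camera('side');p,r,o=tool()
zb=p[2]-.1513
v,u=np.mgrid[195:220,298:335]
O,D=ray('side',np.c_[u.ravel(),v.ravel()])
W=(O+D*d[195:220,298:335].ravel()[:,None]).reshape(v.shape+(3,))
m=(d[195:220,298:335]>0)&(W[...,2]>zb-.012)&(np.hypot(W[...,0]-p[0],W[...,1]-p[1])<.045)
print('\n'.join(''.join('.#'[int(x)] for x in row) for row in m),zb)
low=[(u[0,j],v[:,j][m[:,j]].max()+.5) for j in range(m.shape[1]) if m[:,j].any()]
L=np.array(low,float);print(L.tolist())
k=np.argmax(L[:,1]);
f=lambda P:np.polyfit(P[:,0],P[:,1],1)
c=L[L[:,1]>=L[:,1].max()-.1][:,0].mean()
l=f(L[(L[:,0]<c-.6)&(L[:,0]>L[0,0]+.5)]);q=f(L[(L[:,0]>c+.6)&(L[:,0]<L[-1,0]-.5)])
x=(q[1]-l[1])/(l[0]-q[0]);
C=onz('side',[(x,np.polyval(l,x)),(L[0,0]-.5,np.polyval(l,L[0,0]-.5)),(L[-1,0]+.5,np.polyval(q,L[-1,0]+.5))],zb)
e=C[1:]-C[0];print(C.round(4),np.linalg.norm(e,axis=1),np.degrees(np.arctan2(e[:,1],e[:,0]))%90,C[1:].mean(0))
# centre from front corner + 20mm along both edges
n=e/np.linalg.norm(e,axis=1)[:,None];print('centre',C[0]+.02*n.sum(0),'tcp',p)
E
```

```text
.............############............
.............############............
.............############............
.............############............
.............############............
.............#######.####............
.............############............
...........#################.........
.........####################........
.........####################........
.........####################........
.........####################........
.........###################.........
............##############...........
..............##########.............
................######...............
..................##.................
.....................................
.....................................
.....................................
.....................................
.....................................
.....................................
.....................................
..................................... 0.07432311501430389
[[307.0, 207.5], [308.0, 207.5], [309.0, 207.5], [310.0, 208.5], [311.0, 208.5], [312.0, 209.5], [313.0, 209.5], [314.0, 210.5], [315.0, 210.5], [316.0, 211.5], [317.0, 211.5], [318.0, 210.5], [319.0, 210.5], [320.0, 209.5], [321.0, 209.5], [322.0, 208.5], [323.0, 208.5], [324.0, 207.5], [325.0, 207.5], [326.0, 206.5]]
[[ 0.5475 -0.1768  0.0743]
 [ 0.5819 -0.1919  0.0743]
 [ 0.5319 -0.2122  0.0743]] [0.03758208 0.03866333] [66.43809308 66.2883933 ] [ 0.55693704 -0.20205559  0.07432312]
centre [ 0.55777644 -0.20315077  0.07432312] tcp [ 0.55590855 -0.20114768  0.22562312]
```

```bash
python3 -m inch '[[1,-0.02,-0.125,0,-0.5],[1,0,0,0.2,0],[1,0,0,0.4,0],[1,0,0,0.4,0],[1,0,0,0.2,0],[1,0,0,0.1,0],[1,0,0,0,0],[1,0,0,0,0]]'
python3 -m inch '[[1,0,0,0.05,0],[1,0,0,0.05,0],[1,0,0,0.05,0],[1,0,0,0.05,0],[1,0,0,0,0]]'
python3 -c "
from h import *
p,r,o=tool();print(p,p[2]-.1513,o['wrist_torque'])"
```

```text
t: 10.57
ee_pos: [0.5572, -0.2051, 0.1869]
tool_rot: [0.263, -3.131, -0.0]
wrist_force: [0.1, 0.2, -2.6]
finger_gap: 0.456
gripper_force: 50.6
t: 10.98
ee_pos: [0.5574, -0.2052, 0.1811]
tool_rot: [-0.263, 3.13, -0.0]
wrist_force: [-1.0, -0.2, 2.0]
finger_gap: 0.453
gripper_force: 51.4
[ 0.55738701 -0.20521831  0.1811438 ] 0.02984380436180123 [-0.06046957  0.22589668 -0.05258243]
```

```bash
for i in 1; do python3 -m inch '[[1,0,0,0.03,0],[1,0,0,0,0]]'; done; python3 -c "
from h import *
p,r,o=tool();print(p,p[2]-.1513,o['wrist_force'],o['wrist_torque'])"
```

```text
t: 11.15
ee_pos: [0.5577, -0.2051, 0.1808]
tool_rot: [-0.263, 3.129, -0.001]
wrist_force: [-3.0, 0.8, 10.2]
finger_gap: 0.459
gripper_force: 52.2
[ 0.5576887  -0.20508634  0.18083425] 0.02953425410110233 [-3.02882134  0.83972843 10.15446198] [0.16648197 0.55558801 0.01006654]
```

```bash
cat > st.py <<'E'
from h import *
p,r,o=tool();F=np.array(o['wrist_force'])+[0,0,2.6];M=o['wrist_torque']
print(p.round(4),'foot z',round(p[2]-.1513,4),'F',F.round(1),'M',np.round(M,3),'contact',[round((-.151*F[0]-M[1])/F[2],4),round((M[0]-.151*F[1])/F[2],4)],'q7',round(o['q'][6],2),'yaw',np.degrees(np.arctan2(r[1,1],r[0,1])).round(1))
E
python3 -m inch '[[1,0,0,-0.03,0],[1,-0.05,-0.02,0,0],[1,0,0,0.02,0],[1,0,0,0.02,0],[1,0,0,0,0]]' >/dev/null; python3 st.py
```

```text
[ 0.5592 -0.2053  0.1808] foot z 0.0295 F [-6.8  2.1 23.8] M [ 0.49   1.59  -0.005] contact [np.float64(-0.0237), np.float64(0.0074)] q7 1.53 yaw 99.6
```

```bash
python3 -m inch '[[1,0,0,-0.1,0],[1,-0.04,-0.025,0,0],[1,0,0,0.04,0],[1,0,0,0.03,0],[1,0,0,0,0]]' >/dev/null; python3 st.py; python3 -m inch '[[1,0,0,0.02,0],[1,0,0,0.02,0],[1,0,0,0,0]]' >/dev/null; python3 st.py;  python3 - <<'E'
from h import *
a,d=camera('side')
cv2.imwrite('pics/s4.png',cv2.resize(a[175:245,285:355],(595,595),interpolation=2))
E
```

```text
[ 0.5604 -0.2063  0.1811] foot z 0.0298 F [-3.1 -0.3 15.2] M [-0.124  0.77   0.002] contact [np.float64(-0.0199), np.float64(-0.0049)] q7 1.53 yaw 99.6
[ 0.5608 -0.2063  0.1809] foot z 0.0296 F [-6.9  0.1 28. ] M [ 0.052  1.615 -0.029] contact [np.float64(-0.0207), np.float64(0.0014)] q7 1.53 yaw 99.6
```

View pics/s4.png

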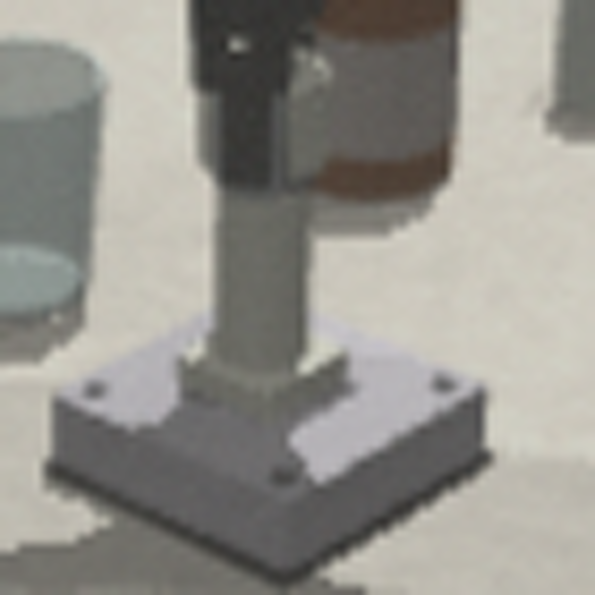

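The foot is resting on the rim (its corners are at about (182,390), (262,415) and (352,388) in the crop) and looks turned clockwise relative to the nest. I'll lift it and measure the foot's yaw and tilt more precisely over several frames.

```bash
cat > foot.py <<'E'
from h import *
from scipy.optimize import least_squares
import sys
a,d=camera('side');p,r,o=tool();zb=p[2]-.1513
R0,R1,C0,C1=190,232,296,338
v,u=np.mgrid[R0:R1,C0:C1];D_=d[R0:R1,C0:C1]
O,D=ray('side',np.c_[u.ravel(),v.ravel()]);W=(O+D*D_.ravel()[:,None]).reshape(v.shape+(3,))
m=(D_>0)&(W[...,2]>zb-.01)&(np.hypot(W[...,0]-p[0],W[...,1]-p[1])<.045)
cols=np.where(m.any(0))[0];L=np.array([(u[0,j],v[:,j][m[:,j]].max()+.5) for j in cols])
L=L[1:-1]                       # lower edge, without the end columns
P=onz('side',L,zb)[:,:2]        # lower edge points on the foot's underside plane
def res(x):                     # front right-angled corner: x=(cx,cy,ang), support lines of a 40 mm square
    e=np.array([[np.cos(x[2]),np.sin(x[2])],[-np.sin(x[2]),np.cos(x[2])]])
    q=(P-x[:2])@e.T;return np.abs(q).max(1)-.02
f=least_squares(res,[p[0],p[1],np.radians(69)],loss='soft_l1',f_scale=.0005)
# body axis tilt: mid columns of the round body
rows=[i for i in range(m.shape[0]) if v[i,0]<=cols.size and False]
print('foot c',f.x[:2].round(4),'ang',np.degrees(f.x[2]).round(2),'rms',np.sqrt((f.fun**2).mean()).round(5),'off tcp',(f.x[:2]-p[:2]).round(4),'tcp',p.round(4))
E
python3 -m inch '[[1,0,0,-0.1,0],[1,0,0,-0.4,0],[1,0,0,-0.6,0],[1,0,0,-0.2,0],[1,0,0,0,0],[1,0,0,0,0]]' >/dev/null; python3 st.py; python3 foot.py
python3 -m inch '[[1,0.02,0,-0.05,0],[1,0,0,0,0]]' >/dev/null;python3 foot.py
python3 -m inch '[[1,0.02,0,-0.05,0],[1,0,0,0,0]]' >/dev/null;python3 foot.py
python3 -m inch '[[1,0.02,0,-0.05,0],[1,0,0,0,0]]' >/dev/null;python3 foot.py
```

```text
[ 0.5599 -0.2064  0.2182] foot z 0.0669 F [-0.6  0.3 -0.1] M [-0.038 -0.02  -0.024] contact [np.float64(-0.905), np.float64(0.6865)] q7 1.56 yaw 99.6
foot c [ 0.5618 -0.2092] ang 69.33 rms 0.00106 off tcp [ 0.0021 -0.0029] tcp [ 0.5597 -0.2064  0.2177]
foot c [ 0.5609 -0.208 ] ang 71.63 rms 0.00115 off tcp [ 0.0017 -0.0018] tcp [ 0.5592 -0.2062  0.2194]
foot c [ 0.5608 -0.2083] ang 69.87 rms 0.00116 off tcp [ 0.002  -0.0019] tcp [ 0.5588 -0.2064  0.2214]
foot c [ 0.5603 -0.2084] ang 70.7 rms 0.00113 off tcp [ 0.0021 -0.0019] tcp [ 0.5582 -0.2065  0.223 ]
```

Averaged over the frames, the foot's yaw is 70.4° and the nest's is 69.5°. In the side camera the foot sits about 2 mm to +x and 2 mm to -y of where it should be, so I'm moving to TCP (0.5563, -0.2040).

```bash
python3 -m inch '[[1,0.048,0.093,0.1,0.2],[1,0,0,0.3,0],[1,0,0,0.4,0],[1,0,0,0.3,0],[1,0,0,0.1,0],[1,0,0,0.05,0],[1,0,0,0,0],[1,0,0,0,0]]' >/dev/null; python3 st.py; python3 -m inch '[[1,0,0,0.05,0],[1,0,0,0.05,0],[1,0,0,0.05,0],[1,0,0,0,0]]' >/dev/null; python3 st.py;python3 -m inch '[[1,0,0,0.03,0],[1,0,0,0,0]]' >/dev/null; python3 st.py
```

```text
[ 0.5565 -0.2039  0.1855] foot z 0.0342 F [-0.5  0.4  0.2] M [-0.021 -0.044  0.066] contact [np.float64(0.5173), np.float64(-0.3542)] q7 1.52 yaw 98.8
[ 0.5562 -0.204   0.1806] foot z 0.0293 F [-0.4 -0.4 -0.4] M [ 0.024 -0.035  0.013] contact [np.float64(-0.2686), np.float64(-0.2424)] q7 1.51 yaw 98.8
[ 0.5563 -0.204   0.1799] foot z 0.0286 F [ 0.3 -0.5  0.2] M [ 0.031  0.006 -0.041] contact [np.float64(-0.2675), np.float64(0.6089)] q7 1.51 yaw 98.8
```

```bash
python3 -m inch '[[1,0,0,0.05,0],[1,0,0,0.05,0],[1,0,0,0,0]]' >/dev/null; python3 st.py; python3 -m inch '[[1,0,0,0.05,0],[1,0,0,0.05,0],[1,0,0,0,0]]' >/dev/null; python3 st.py
```

```text
[ 0.5562 -0.204   0.1766] foot z 0.0253 F [ 0.3 -0.4  0.7] M [-0.    -0.002 -0.006] contact [np.float64(-0.0724), np.float64(0.0904)] q7 1.51 yaw 98.8
[ 0.5562 -0.204   0.1737] foot z 0.0224 F [1.  0.4 0.2] M [0.087 0.046 0.013] contact [np.float64(-0.816), np.float64(0.1157)] q7 1.51 yaw 98.8
```

Sliding in freely. Two more short steps will take it to the floor.

```bash
python3 -m inch '[[1,0,0,0.05,0],[1,0,0,0.05,0],[1,0,0,0.03,0],[1,0,0,0,0]]' >/dev/null; python3 st.py; python3 -m inch '[[1,0,0,0.03,0],[1,0,0,0.03,0],[1,0,0,0,0]]' >/dev/null; python3 st.py
```

```text
[ 0.5562 -0.204   0.1698] foot z 0.0185 F [0.5 0.3 0.3] M [0.022 0.039 0.006] contact [np.float64(-0.3655), np.float64(-0.0695)] q7 1.5 yaw 98.8
[ 0.5563 -0.204   0.1681] foot z 0.0168 F [0.2 0.3 0.4] M [0.016 0.026 0.005] contact [np.float64(-0.1177), np.float64(-0.0786)] q7 1.5 yaw 98.8
```

```bash
python3 -m inch '[[1,0,0,0.02,0],[1,0,0,0.015,0],[1,0,0,0,0]]' >/dev/null; python3 st.py
```

```text
[ 0.5565 -0.2041  0.1674] foot z 0.0161 F [-0.9 -0.1  3.6] M [-0.019  0.133  0.035] contact [np.float64(-0.0007), np.float64(0.0006)] q7 1.5 yaw 98.8
```

Seated: contact force is 3.6 N, centred, and the foot's underside is at 16.1 mm. Now I'm turning clockwise in steps and watching the torque.

```bash
python3 -m inch '[[1,0,0,0,0.5],[1,0,0,0,1],[1,0,0,0,1],[1,0,0,0,1],[1,0,0,0,1]]' >/dev/null; python3 st.py; python3 -m inch '[[1,0,0,0,1],[1,0,0,0,1]]' >/dev/null; python3 st.py;python3 -m inch '[[1,0,0,0,1],[1,0,0,0,1]]' >/dev/null; python3 st.py
```

```text
[ 0.5564 -0.2039  0.1674] foot z 0.0161 F [0.5 1.  2.3] M [0.064 0.041 0.047] contact [np.float64(-0.0485), np.float64(-0.0359)] q7 1.22 yaw 80.6
[ 0.5564 -0.2039  0.1674] foot z 0.0161 F [-0.3 -0.3  2.6] M [0.006 0.031 0.004] contact [np.float64(0.0031), np.float64(0.0175)] q7 1.1 yaw 72.6
[ 0.5564 -0.2039  0.1674] foot z 0.0161 F [0.  1.1 2.6] M [ 0.097 -0.016 -0.011] contact [np.float64(0.0055), np.float64(-0.0251)] q7 0.98 yaw 64.6
```

```bash
s(){ python3 st.py | grep -o "F .*" | cut -c1-120; }
python3 -m inch '[[1,0,0,0,1]]' >/dev/null; s; python3 -m inch '[[1,0,0,0,1]]' >/dev/null; s; python3 -m inch '[[1,0,0,0,1]]' >/dev/null; s;python3 -m inch '[[1,0,0,0,1]]' >/dev/null; s;python3 -m inch '[[1,0,0,0,1]]' >/dev/null; s;python3 -m inch '[[1,0,0,0,1]]' >/dev/null; python3 st.py
```

```text
F [0.6 0.5 1.5] M [ 0.143 -0.072  0.024] contact [np.float64(-0.0138), np.float64(0.0442)] q7 0.92 yaw 60.6
F [0.4 0.8 3.3] M [ 0.133 -0.062  0.013] contact [np.float64(-0.0013), np.float64(0.0037)] q7 0.86 yaw 56.6
F [0.2 0.  2.1] M [ 0.114 -0.099  0.062] contact [np.float64(0.0292), np.float64(0.0525)] q7 0.8 yaw 52.6
F [1.2 1.1 2. ] M [ 0.175 -0.17  -0.013] contact [np.float64(-0.0077), np.float64(0.0046)] q7 0.74 yaw 48.6
F [1.1 0.3 1.7] M [ 0.183 -0.146  0.068] contact [np.float64(-0.0132), np.float64(0.0809)] q7 0.68 yaw 44.6
[ 0.5565 -0.2038  0.1674] foot z 0.0161 F [0.4 0.6 1.7] M [ 0.182 -0.168  0.078] contact [np.float64(0.0678), np.float64(0.0555)] q7 0.62 yaw 40.6
```

```bash
s(){ python3 st.py | grep -o "F .*" | cut -c1-120; }
python3 -m inch '[[1,0,0,0,1]]' >/dev/null; s; python3 -m inch '[[1,0,0,0,1]]' >/dev/null; s; python3 -m inch '[[1,0,0,0,1]]' >/dev/null; s;python3 -m inch '[[1,0,0,0,1]]' >/dev/null; s
```

```text
F [0.2 1.  2.5] M [ 0.177 -0.217  0.074] contact [np.float64(0.0732), np.float64(0.0076)] q7 0.56 yaw 36.6
F [1.2 0.6 1.7] M [ 0.255 -0.185  0.045] contact [np.float64(-0.0012), np.float64(0.1011)] q7 0.5 yaw 32.6
F [0.7 1.  1.7] M [ 0.226 -0.211  0.013] contact [np.float64(0.0622), np.float64(0.0455)] q7 0.44 yaw 28.6
F [1.1 1.  2.3] M [ 0.104 -0.237  0.055] contact [np.float64(0.0292), np.float64(-0.023)] q7 0.37 yaw 24.6
```

```bash
s(){ python3 st.py | grep -o "F .*" | cut -c1-120; }
python3 -m inch '[[1,0,0,0,1]]' >/dev/null; s; python3 -m inch '[[1,0,0,0,1]]' >/dev/null; s; python3 -m inch '[[1,0,0,0,1]]' >/dev/null; s;python3 -m inch '[[1,0,0,0,1]]' >/dev/null; s;python3 -m inch '[[1,0,0,0,1]]' >/dev/null; s
```

```text
F [0.3 0.3 1.5] M [ 0.191 -0.289  0.036] contact [np.float64(0.1594), np.float64(0.0974)] q7 0.31 yaw 20.6
F [1.1 0.4 1.4] M [ 0.182 -0.245 -0.004] contact [np.float64(0.0564), np.float64(0.0852)] q7 0.25 yaw 16.6
F [1.2 0.6 1.2] M [ 0.234 -0.367  0.139] contact [np.float64(0.155), np.float64(0.1189)] q7 0.19 yaw 12.6
F [1.4 0.4 1.2] M [ 0.156 -0.322  0.493] contact [np.float64(0.0961), np.float64(0.0753)] q7 0.13 yaw 8.6
F [0.9 0.2 1.1] M [ 0.07  -0.313  0.37 ] contact [np.float64(0.1558), np.float64(0.0371)] q7 0.07 yaw 4.6
```

```bash
s(){ python3 st.py | grep -o "F .*" | cut -c1-120; }
python3 -m inch '[[1,0,0,0,1]]' >/dev/null; s; python3 -m inch '[[1,0,0,0,1]]' >/dev/null; s; python3 -m inch '[[1,0,0,0,1]]' >/dev/null; s;python3 -m inch '[[1,0,0,0,1]]' >/dev/null; s
```

```text
F [ 1.6 -0.   1.1] M [ 0.062 -0.306  0.293] contact [np.float64(0.0534), np.float64(0.0595)] q7 0.01 yaw 0.6
F [1.8 0.5 1.4] M [ 0.067 -0.315  0.155] contact [np.float64(0.0273), np.float64(-0.0088)] q7 -0.05 yaw -3.4
F [1.1 0.7 1.2] M [ 0.044 -0.293  0.105] contact [np.float64(0.1079), np.float64(-0.0562)] q7 -0.11 yaw -7.4
F [0.8 0.  1. ] M [ 0.053 -0.294  0.059] contact [np.float64(0.1741), np.float64(0.0492)] q7 -0.17 yaw -11.4
```

The torque peaked at 0.49 N m and is now falling, so the ratchet is slipping. I'm following the jump most of its 45°.

```bash
s(){ python3 st.py | grep -o "F .*" | cut -c1-120; }
python3 -m inch '[[1,0,0,0,1]]' >/dev/null; s; python3 -m inch '[[1,0,0,0,1]]' >/dev/null; s; python3 -m inch '[[1,0,0,0,1]]' >/dev/null; s;python3 -m inch '[[1,0,0,0,1]]' >/dev/null; s;python3 -m inch '[[1,0,0,0,1]]' >/dev/null; s
```

```text
F [ 0.5 -0.   0. ] M [ 0.087 -0.347 -0.05 ] contact [np.float64(8.8457), np.float64(3.0275)] q7 -0.23 yaw -15.4
F [0.6 0.2 1.5] M [ 0.06  -0.228  0.073] contact [np.float64(0.095), np.float64(0.0154)] q7 -0.29 yaw -19.4
F [1.3 0.1 1.9] M [ 0.067 -0.26  -0.028] contact [np.float64(0.0318), np.float64(0.0257)] q7 -0.35 yaw -23.4
F [1.2 0.2 2.1] M [-0.05  -0.259 -0.019] contact [np.float64(0.0378), np.float64(-0.0372)] q7 -0.41 yaw -27.4
F [0.5 0.7 2.1] M [-0.091 -0.287  0.006] contact [np.float64(0.0972), np.float64(-0.0937)] q7 -0.47 yaw -31.4
```

```bash
s(){ python3 st.py | grep -o "F .*" | cut -c1-120; }
python3 -m inch '[[1,0,0,0,0.5],[1,0,0,0,0]]' >/dev/null; s; python3 -m inch '[[1,0,0,0,0.5],[1,0,0,0,0]]' >/dev/null; s
```

```text
F [ 1.3 -0.2  1.8] M [-0.1   -0.258  0.116] contact [np.float64(0.0346), np.float64(-0.0347)] q7 -0.5 yaw -33.3
F [1.5 0.4 2.2] M [-0.026 -0.361  0.201] contact [np.float64(0.0614), np.float64(-0.0412)] q7 -0.53 yaw -35.2
```

The torque is rising onto the next tooth (0.20 N m), so exactly one click is complete. Next I release and lift straight up.

```bash
python3 -m inch '[[0.3,0,0,0,0],[0.1,0,0,0,0],[-0.3,0,0,0,0],[-1,0,0,0,0],[-1,0,0,0,0],[-1,0,0,0,0],[-1,0,0,0,0],[-1,0,0,0,0],[-1,0,0,0,0]]'
python3 -m inch '[[-1,0,0,-0.2,0],[-1,0,0,-0.5,0],[-1,0,0,-1,0],[-1,0,0,-1,0],[-1,0,0,-1,0],[-1,0,0,-1,0],[-1,0,0,-0.5,0],[-1,0,0,0,0],[-1,0,0,0,0]]'
python3 - <<'E'
from h import *
a,d=camera('side')
cv2.imwrite('pics/s5.png',np.hstack([cv2.resize(a[120:340,170:370],(400,440)),cv2.resize(a[180:245,295:354],(400,440),interpolation=2)]))
E
```

```text
t: 19.82
ee_pos: [0.5563, -0.204, 0.1672]
tool_rot: [-2.789, -1.445, 0.0]
wrist_force: [-0.3, -0.8, 0.4]
finger_gap: 1.002
gripper_force: 0.0
t: 20.57
ee_pos: [0.5564, -0.204, 0.3242]
tool_rot: [2.788, 1.445, 0.001]
wrist_force: [0.0, -0.1, -0.5]
finger_gap: 0.996
gripper_force: 0.0
```

View pics/s5.png

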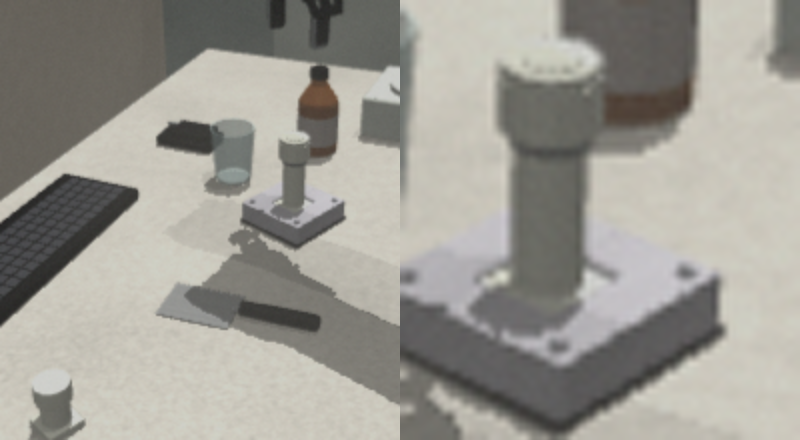

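The jar stands upright in the nest with its foot sunk below the block's top (right crop, around (540,290)). The gripper is clear and the bystanders are in place.

```bash
python3 -c "
from workcell import workorder
print(workorder.job_done())"
```

```text
the job is handed in; nothing more can be done
None
```

The job is handed in: the jar is fully down in the nest and its cap tightened to one ratchet click (read from wrist torque, not the pip), but on the first try the foot landed on the nest rim at up to about 28 N before I lifted, realigned and seated it at about 4 N.

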